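# Snug the filler plug of the dough roller's drive case

### The arm

A 7-joint arm with a two-finger parallel gripper is mounted at the origin on the work surface. World frame = base frame: x ahead of the robot, y to its left, z up, the work surface at z = 0. Lengths are in m, angles in rad, forces in N, time in s.
With the tool pointing down it reaches from about 0.4 to 0.85 m from the base axis. Payload 4.5 kg.
Tool frame: the origin (TCP) lies between the finger pads; the fingertips stand 19 mm ahead of it and the grasp point (between the pads) is the TCP (r.nose_length is the distance from the TCP to the fingertips, in m); z points along the fingers, x is the direction in which the jaws open and shut, and the axes are right-handed (so a half turn about z gives the same grasp; the last joint's range is limited). The gripper opens to 88 mm and grips with 3 to 60 N. Pads are 18 mm wide; open, the fingers measure 123 mm over their backs; the gripper's body (75 mm by 187 mm) begins 45 mm behind the grasp point.
Start: joints at [1.18, 0.689, -0.195, 1.565, 0.157, 0.902, -0.215], TCP at [0.258, -0.569, 0.258] pointing down, gripper open.
Joint ranges: [-3.01, 3.01], [-0.46, 2.08], [-1.47, 1.51], [0.13, 2.56], [-1, 4.14], [0.04, 2.09], [-2.66, 2.66]. Speed limits (rad/s): [2.57, 2.57, 3.14, 3.14, 3.14, 3.14, 3.14].

### API

Orientations are given as a unit quaternion [x, y, z, w].
In Python, from plant import get_state, vision, r gives the robot as it stands.
- The arm moves only by the tool play_rows, never from a script. Its argument "deltas" is a list that holds one entry, the list of rows, each a list of 7 numbers: the gripper command: -1 is fully open, 1 is shut, values between are in proportion, then the shift along the tool's x, y, z normalised to -1 to 1, where 1 is 300 mm, then the turn, a rotation vector about the tool's x, y, z normalised to -1 to 1, where 1 is pi rad. A call has 1 to 5 rows; each row is the pose to reach, as a shift and turn from the pose measured when the call began, along the tool's axes at that moment, turning the shorter way round; what a row does not reach only later rows make up. A row lasts 1/8 s, in which the tool goes at most 62.5 mm and 10.7 degrees, less where a joint would pass 70% of its speed; a pose out of reach is approached as far as the arm can. A call with a number of a shift or a turn outside -1 to 1 is refused whole. A call with a gripper value outside its range is refused whole. The fingers move at their own pace and stop on an object; "force" is the grip in N (left out, the last holds). Time passes only in rows, so rows that repeat a pose let the fingers close. It gives the time, the measured TCP pose, the force and the opening at its end, in the units of the state.
- get_state(): the state, without advancing time (a new reading comes with each control period).
- vision.snapshot(name): name is "side" or "top" or "wrist"; returns the picture (480x640x3 uint8, red, green, blue); there is no depth.
- vision.camera_model(name): a dict with "vfov" (degrees; the focal length in pixels is half the picture's height over the tangent of half this angle, whatever the lens; pixels are square), "cx", "cy" (the principal point, pixels), "world_to_cam" (4x4, takes a point from world to camera coordinates). Camera axes: x right, y up, looking along -z (the intrinsics and any distortion apply to the point x, -y, -z); pixel columns grow to the right and rows downward; lengths in m; the calibration is good to about 2 mm. A picture is of the moment at which its call begins: read the wrist's pose just before it. camera_model takes no time and is no camera call; for the wrist camera it gives the pose at the moment of the call.
- r.finish_job(): hands the job in, once; it reports no verdict.
The state is a dict: "clock": time; "q": joint angles; "qd": joint speeds; "joint_torque": joint torques, N m; "tool_pos": TCP position; "eef_rot": TCP orientation; "contact_force": force on the tool from outside, world axes, zero at the start; "moment": the same for the moment, N m; "opening": opening from 0.0 (shut) to 1.0 (fully open).
Only numpy, scipy, OpenCV 4.12 (cv2) and the standard library are available. Lean on these libraries where they do the work, as an engineer would, in place of code of your own. Each camera call takes 0.05 s, during which the arm holds its last target.

### The job

The brass wing plug in the top of the grey drive case is only loosely started: screw it in clockwise until its taper goes properly snug, but do not over-tighten it, or the casting cracks. Then gently fold the red flap guard fully shut over it, let go, and leave the other things on the bench alone.

Things in the scene. Friction and masses are not known exactly. Their poses are not given: they have to be found in the camera images.
- gearcase: grey cast drive case bolted to the bench, 180 (x) x 260 (y) x 70 mm tall; origin: centre of its underside, on the bench, z up. A blue motor on its -y end reaches to y = -242 mm, 88 mm tall. Two guard-hinge posts, 14 x 16 mm, stand at x = +-36, y = +75 mm, to 138 mm above the bench. The plug's vertical axis is at x = 0, y = -30 mm.
- boss_top (a point): where the plug's axis meets the top of the fixed dark steel boss, 48 mm across, that the plug screws into: 82 mm above the bench
- plug: brass wing plug with a hidden tapered thread. Origin: on its vertical axis, at the boss's top; z up. Its wing is a flat-sided bar along the plug's x, 44 mm long, 14 mm thick (y), 6 to 40 mm above the origin; red mark on top at the +x end; round collar of 27 mm below. Clockwise from above tightens; it sinks too little to see. A grip of 40 to 60 N on the flats holds.
- plug_grip (a point): mid-height grip point of the wing, on the axis, 28 mm above the plug's origin. Feel: loose, it turns at 0.04 N m; after 0.7 to 3.3 rad (unknown, not visible) the taper bites: the moment rises to 0.20 N m within 0.07 rad of springy twist, then by 0.4 N m per further rad. Snug: 0.25 to 0.38 N m; the casting cracks at 0.46 N m, 0.65 rad past the bite. It stays put when let go, but can be turned back.
- thread (a joint): how deep the plug's thread has run in, m: 0.02 mm per rad of turning, hidden inside; 0.068 mm when the taper bites. Far below the reading's noise, so of no use for stopping: feel the moment.
- taper (a joint): how far the taper has wedged in past the bite, m: 0.02 mm per rad, hidden inside; 0 until it bites. Also far below the reading's noise.
- guard (a joint): hinge of the red sheet-steel flap guard, rad: 0 = shut (level above the plug), positive = open; starts standing open at 1.70 to 2.0, leaning away from the plug; end stops at 0 (rigid: come down on it slowly) and 2.05. Stiff hinge: it stays wherever it is left and takes about 0.13 N m (plus its weight, 120 g) to move.
- guard_hinge (a point): middle of the guard's hinge line, 134 mm above the bench, at x = 0, y = +65 mm in the case's frame; the line runs along the case's x. The guard is a flat plate 92 mm wide (along the hinge), 140 mm long, 5 mm thick, centred on the hinge line; shut, it reaches from the hinge towards the case's -y, its underside 131 mm above the bench.
- guard_edge (a point): middle of the guard's free edge, 140 mm from the hinge line; a 14 mm lip is bent there towards the plug's side (down when shut)
- spare_plug: bystander: spare brass plug lying ready on the case deck, 40 mm tall, origin under its centre
- oil: bystander: amber oil bottle, 60 mm across, 170 mm tall, origin under its centre
- brush: bystander: hand brush lying on the bench
- wrench: bystander: steel wrench lying on the bench
- bowl: bystander: wooden bowl, 160 mm across, 60 mm tall, origin under its centre
- jug: bystander: white mug, 84 mm across, 110 mm tall, origin under its centre
- scraper: bystander: steel dough scraper with wooden grip, lying flat, 110 mm

How it is judged:
By the outcome, as a careful person would: the job done as asked, in the order asked, and still so for the second after the job is handed in, with the robot touching nothing.
It also fails if it takes over 72 s, if anything falls off the work surface, if the arm or the gripper's body presses on something with over 40 N, if the wrist force passes 120 N, or if a joint passes its speed limit or range.

## Working session

There is one attempt and no reset: what is moved stays moved. The work goes in short steps, Python scripts to look and compute and a tool call to move; the robot and the scene stay as the last step left them, time stands still between calls to the robot, and variables do not carry over. Pictures are saved under pics/ and viewed, and the job is handed in when it is done.

Besides the shell and the picture viewer there is one more tool, called by a JSON object that holds its "method" and its "body", one argument or row to a line. play_rows: Moves the arm, as the interface text tells. Scaled input: -1 to 1 covers 300 mm each way for a shift and pi rad each way for a turn. Its arguments: {"type":"object","properties":{"deltas":{"type":"array"},"force":{"type":"number"}},"required":["deltas"]}

```bash
ls; mkdir -p pics; python3 - <<'E'
from plant import get_state, vision, r
import cv2
s=get_state()
for k,v in s.items(): print(k,v)
for n in ["side","top","wrist"]:
    im=vision.snapshot(n); cv2.imwrite(f"pics/{n}0.png",im[:,:,::-1])
    print(n,vision.camera_model(n))
E
```

```text
pics
clock 0.0
q [ 1.17977987  0.69000813 -0.19447976  1.56635833  0.15728372  0.90247916
 -0.21510916]
qd [ 0.00055521  0.0008141   0.00062187  0.00038065 -0.00059885 -0.00069418
 -0.00211101]
joint_torque [ 1.19663237e-04 -5.27555859e+01 -1.26680911e+00 -1.53428435e+01
 -5.25914936e-02  6.77533069e-03  1.87236465e-04]
tool_pos [ 0.25729137 -0.56892145  0.25689024]
eef_rot [ 8.40294361e-01 -5.42129613e-01 -8.19402054e-04 -4.45428745e-04]
contact_force [ 0.19167525 -1.0900507   0.10067633]
moment [-0.04381627  0.03849336  0.01815438]
opening 0.9957597678479797
side {'vfov': 44.628939105423584, 'cx': 316.096854958209, 'cy': 241.76511390512812, 'world_to_cam': array([[-0.85103219, -0.52507967,  0.00596351,  0.40606102],
       [ 0.26038174, -0.41210178,  0.87314   , -0.23532388],
       [-0.45601049,  0.74462303,  0.48743304, -1.5657868 ],
       [ 0.        ,  0.        ,  0.        ,  1.        ]])}
top {'vfov': 48.264294635546555, 'cx': 311.2176500700076, 'cy': 245.08817201902968, 'world_to_cam': array([[ 0.01625872, -0.99963032,  0.02179174, -0.02288337],
       [ 0.99145293,  0.0189397 ,  0.12908284, -0.46375199],
       [-0.12944785,  0.01950676,  0.99139434, -1.54473457],
       [ 0.        ,  0.        ,  0.        ,  1.        ]])}
wrist {'vfov': 70.63154808948802, 'cx': 316.0988200364302, 'cy': 241.2751138711343, 'world_to_cam': array([[ 0.41236987, -0.9110148 , -0.00176855, -0.62407254],
       [ 0.86305319,  0.39128022, -0.3194354 ,  0.04491409],
       [ 0.29170237,  0.13019918,  0.9476064 , -0.39065685],
       [ 0.        ,  0.        ,  0.        ,  1.        ]])}
```

View pics/top0.png

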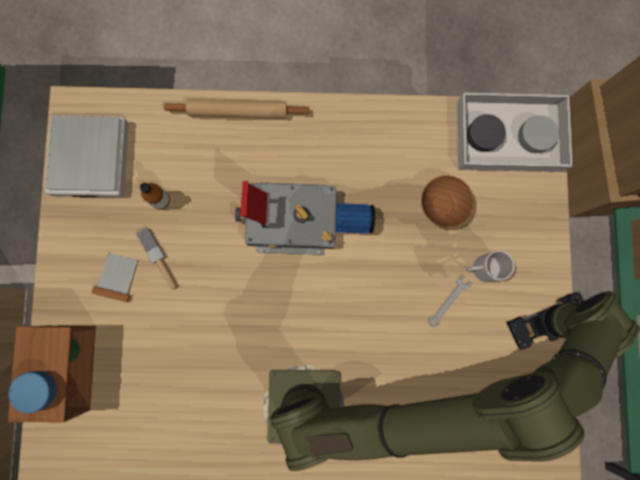

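View pics/side0.png

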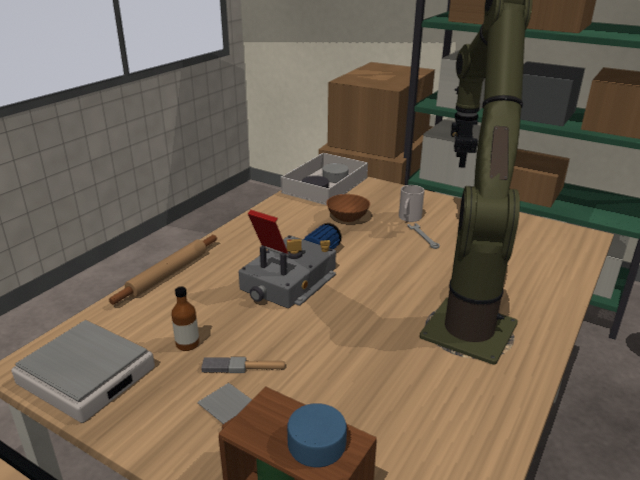

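View pics/wrist0.png

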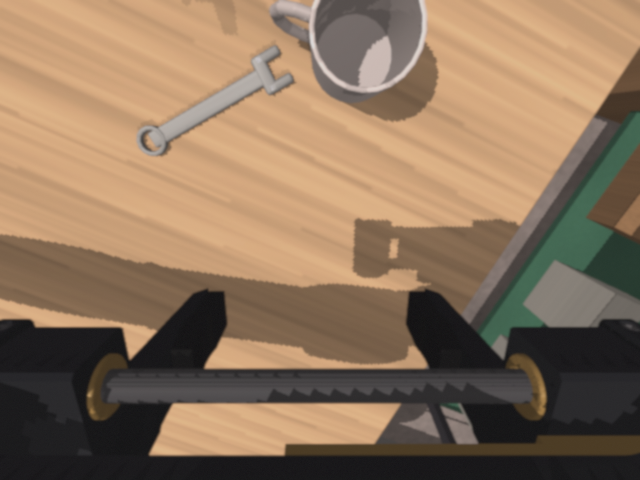

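```bash
cat > h.py <<'E'
import numpy as np, cv2
from plant import get_state, vision, r
from scipy.spatial.transform import Rotation as R
def K(m):
    f=240/np.tan(np.radians(m['vfov'])/2); return f,m['cx'],m['cy']
def proj(m,P):
    P=np.atleast_2d(P); T=m['world_to_cam']; c=P@T[:3,:3].T+T[:3,3]; f,cx,cy=K(m)
    return np.c_[cx+f*c[:,0]/-c[:,2], cy-f*c[:,1]/-c[:,2]]
def ray(m,uv):
    T=m['world_to_cam']; f,cx,cy=K(m)
    d=np.array([(uv[0]-cx)/f,-(uv[1]-cy)/f,-1]); Rm=T[:3,:3]
    o=-Rm.T@T[:3,3]; d=Rm.T@d; return o,d/np.linalg.norm(d)
def onz(m,uv,z):
    o,d=ray(m,uv); return o+d*(z-o[2])/d[2]
def tri(m1,a,m2,b):
    o1,d1=ray(m1,a);o2,d2=ray(m2,b)
    t=np.linalg.lstsq(np.c_[d1,-d2],o2-o1,rcond=None)[0]
    p,q=o1+d1*t[0],o2+d2*t[1]; return (p+q)/2,np.linalg.norm(p-q)
E
python3 - <<'E'
import cv2
a=cv2.imread('pics/top0.png')[165:265,225:385]; cv2.imwrite('pics/t0c.png',cv2.resize(a,None,fx=5,fy=5,interpolation=cv2.INTER_CUBIC))
a=cv2.imread('pics/side0.png')[200:310,225:355]; cv2.imwrite('pics/s0c.png',cv2.resize(a,None,fx=5,fy=5,interpolation=cv2.INTER_CUBIC))
E
```

```text
(no output)
```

View pics/t0c.png

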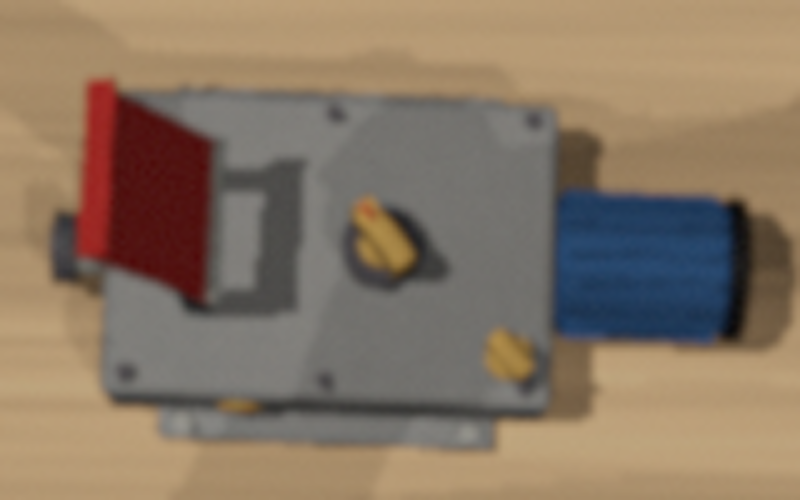

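View pics/s0c.png

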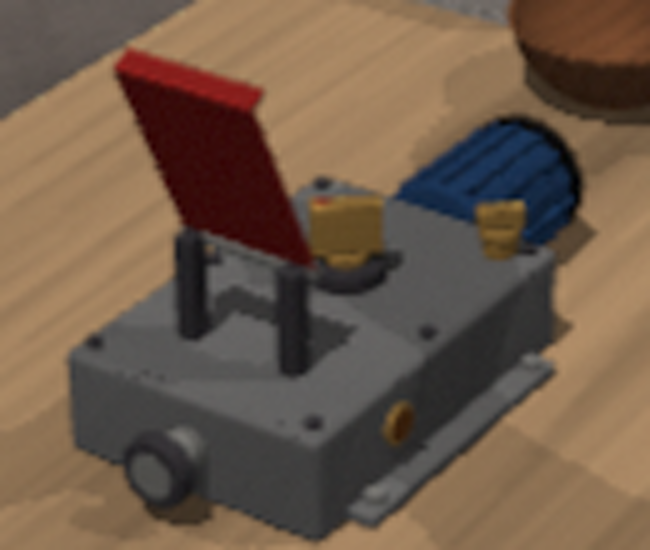

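```bash
python3 - <<'E'
from h import *
m=vision.camera_model('top'); ms=vision.camera_model('side')
c=lambda u,v:(225+(u-2)/5,165+(v-2)/5)
g=lambda u,v,z:onz(m,c(u,v),z)
for n,u,v in [('+y-x... BL',107,393),('BR',548,402),('TR',556,107),('TL',112,93)]:
    print(n,g(u,v,.07).round(4))
print('boss',g(384,246,.082).round(4))
print('wing ends top z.122',g(366,202,.122).round(4),g(403,262,.122).round(4))
# brass mask
im=cv2.imread('pics/top0.png');hsv=cv2.cvtColor(im,cv2.COLOR_BGR2HSV)
mk=cv2.inRange(hsv,(8,100,110),(35,255,255));mk[:, :290]=0;mk[:,318:]=0;mk[:195]=0;mk[225:]=0
print(cv2.minAreaRect(cv2.findNonZero(mk)), cv2.countNonZero(mk))
# guard lip triangulate
print('lip', [tri(m,c(*a),ms,(225+(b[0]-2)/5,200+(b[1]-2)/5)) for a,b in [((88,82),(120,60)),((80,257),(258,100))]])
E
```

```text
+y-x... BL [0.4608 0.1727 0.07  ]
BR [ 0.4604 -0.0798  0.07  ]
TR [ 0.6336 -0.0826  0.07  ]
TL [0.6364 0.1754 0.07  ]
boss [0.5471 0.0159 0.082 ]
wing ends top z.122 [0.5643 0.0264 0.122 ] [0.5307 0.0052 0.122 ]
((300.0000305175781, 212.5), (14.849241256713867, 9.192388534545898), 45.0) 111
lip [(array([0.59238671, 0.16652803, 0.26532019]), np.float64(0.0025868769882688362)), (array([0.50165324, 0.16715578, 0.26615624]), np.float64(0.0039786606088210155))]
```

```bash
python3 - <<'E'
from h import *
s=get_state();m=vision.camera_model('wrist');T=m['world_to_cam']
o=-T[:3,:3].T@T[:3,3]
Rt=R.from_quat(s['eef_rot']).as_matrix()
print('cam in tool',Rt.T@(o-s['tool_pos']),'\nlook',Rt.T@(-T[2,:3])); print(Rt)
# target: above plug, tool down, yaw 122deg
tgt=np.array([.547,.016,.26]);print('shift tool/0.3',Rt.T@(tgt-s['tool_pos'])/.3)
print(s['clock'],s['moment'])
E
```

```text
cam in tool [-1.29992512e-05 -8.24168496e-02 -1.26326003e-01] 
look [-3.59053230e-04  3.19329601e-01  9.47643645e-01]
[[ 4.12194264e-01 -9.11095751e-01 -6.48484573e-04]
 [-9.11095019e-01 -4.12194759e-01  1.16042894e-03]
 [-1.32456382e-03  1.12508913e-04 -9.99999116e-01]]
shift tool/0.3 [-1.37897322 -1.68348611 -0.00797705]
0.15 [-0.01422536 -0.0279575  -0.03795983]
```

{"method": "play_rows", "body": {
  "deltas": [
    [[-1,-0.07,-0.08,0,0,0,-0.05],[-1,-0.14,-0.17,0,0,0,-0.1],[-1,-0.21,-0.25,0,0,0,-0.15],[-1,-0.28,-0.34,0,0,0,-0.2],[-1,-0.345,-0.42,0,0,0,-0.25]]
  ]
}}

```text
clock: 0.78
tool_pos: [0.3299, -0.4216, 0.2571]
eef_rot: [0.984, -0.177, -0.001, -0.001]
contact_force: [-0.4, 0.1, 0.5]
opening: 1.002
```

{"method": "play_rows", "body": {
  "deltas": [
    [[-1,0.015,-0.15,0,0,0,-0.05],[-1,0.03,-0.3,0,0,0,-0.11],[-1,0.045,-0.45,0,0,0,-0.165],[-1,0.06,-0.6,0,0,0,-0.22],[-1,0.08,-0.75,0,0,0,-0.28]]
  ]
}}

```text
clock: 1.4
tool_pos: [0.4309, -0.2177, 0.2573]
eef_rot: [0.965, 0.262, -0.0, -0.001]
contact_force: [1.2, -0.6, -0.2]
opening: 1.001
```

{"method": "play_rows", "body": {
  "deltas": [
    [[-1,0.09,-0.055,0,0,0,-0.055],[-1,0.17,-0.11,0,0,0,-0.11],[-1,0.26,-0.165,0,0,0,-0.165],[-1,0.345,-0.22,0,0,0,-0.22],[-1,0.43,-0.27,0,0,0,-0.28]]
  ]
}}

```text
clock: 2.02
tool_pos: [0.5016, -0.082, 0.2573]
eef_rot: [0.76, 0.65, -0.0, -0.001]
contact_force: [-0.2, -0.3, 0.2]
opening: 1.002
```

```bash
cat > go.py <<'E'
from h import *
import sys
def plan(p,yawdeg):
    s=get_state();Rt=R.from_quat(s['eef_rot']).as_matrix()
    y=np.radians(yawdeg); Rg=np.array([[np.cos(y),np.sin(y),0],[np.sin(y),-np.cos(y),0],[0,0,-1]])
    print('shift',(Rt.T@(np.array(p)-s['tool_pos'])/.3).round(4),'turn',(R.from_matrix(Rt.T@Rg).as_rotvec()/np.pi).round(4),'yaw',np.degrees(np.arctan2(Rt[1,0],Rt[0,0])).round(2),'q7',s['q'][6].round(3),'pos',s['tool_pos'].round(4))
if __name__=='__main__': plan([float(a) for a in sys.argv[1:4]],float(sys.argv[4]))
E
python3 go.py .547 .016 .26 122
```

```text
shift [ 0.3463  0.0985 -0.0089] turn [-0.0004 -0.0004 -0.2277] yaw 81.01 q7 0.811 pos [ 0.5016 -0.082   0.2573]
```

{"method": "play_rows", "body": {
  "deltas": [
    [[-1,0.09,0.025,0,0,0,-0.055],[-1,0.17,0.05,0,0,0,-0.11],[-1,0.26,0.075,0,0,0,-0.165],[-1,0.345,0.1,0,0,0,-0.22],[-1,0.346,0.1,0,0,0,-0.228]]
  ]
}}

```text
clock: 2.65
tool_pos: [0.5477, 0.0177, 0.2572]
eef_rot: [0.483, 0.875, 0.001, -0.001]
contact_force: [0.0, -1.3, 0.5]
opening: 1.002
```

```bash
python3 go.py .547 .016 .26 122; python3 - <<'E'
from h import *
print(get_state()['q'].round(3))
cv2.imwrite('pics/w1.png',vision.snapshot('wrist')[:,:,::-1])
E
```

```text
shift [-0.0037 -0.005  -0.0093] turn [ 0.0001 -0.001   0.0012] yaw 122.21 q7 1.265 pos [0.5477 0.0177 0.2572]
[ 0.464  0.777 -1.049  1.776  0.767  1.061  1.265]
```

View pics/w1.png

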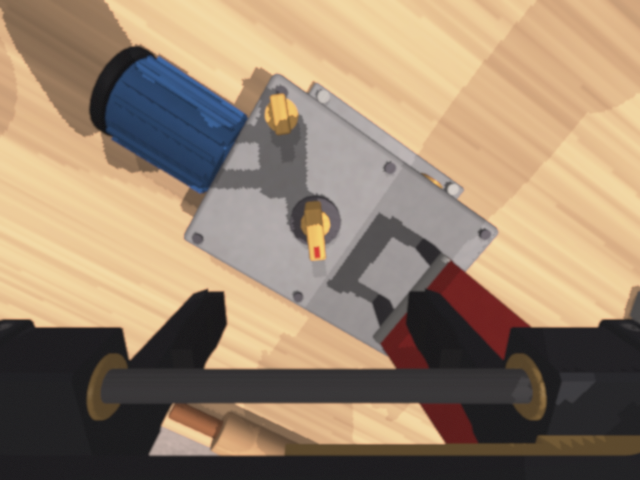

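```bash
python3 - <<'E'
from h import *
m=vision.camera_model('wrist')
im=cv2.imread('pics/w1.png');a=im[180:280,270:370];cv2.imwrite('pics/w1c.png',cv2.resize(a,None,fx=6,fy=6,interpolation=cv2.INTER_CUBIC))
hsv=cv2.cvtColor(im,cv2.COLOR_BGR2HSV)
mk=cv2.inRange(hsv,(12,110,200),(35,255,255));mk[:180]=0;mk[280:]=0;mk[:,:270]=0;mk[:,370:]=0
rd=cv2.inRange(hsv,(0,150,120),(8,255,255));rd[:180]=0;rd[275:]=0;rd[:,:270]=0;rd[:,345:]=0
p=cv2.findNonZero(rd).reshape(-1,2).mean(0);print('red',p,onz(m,p,.122))
# hough circle boss
g=cv2.cvtColor(im,cv2.COLOR_BGR2GRAY)
from h import *
for P in [(.547,.016,.082),(.547,.016,.122)]: print(proj(m,P))
np.save('m1.npy',m['world_to_cam'])
E
```

```text
red [316.58333333 252.125     ] [0.55766649 0.02371392 0.122     ]
[[315.47418219 223.70708547]]
[[315.52023719 236.90369568]]
```

View pics/w1c.png

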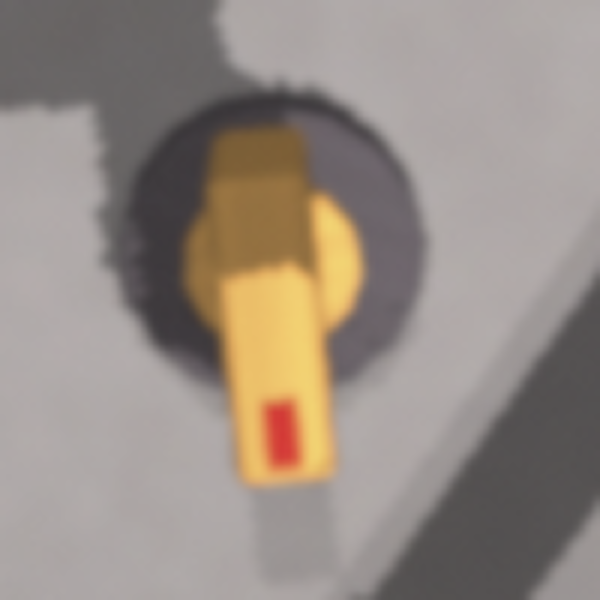

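```bash
python3 - <<'E'
from h import *
m=vision.camera_model('wrist')
f=lambda u,v:(270+(u-2.5)/6,180+(v-2.5)/6)
a=onz(m,f(256.5,177.5),.122);b=onz(m,f(289,482.5),.122);print(a,b,np.linalg.norm(a-b),(a+b)/2,np.degrees(np.arctan2(*(b-a)[[1,0]])))
print('width',np.linalg.norm(onz(m,f(226,330),.122)-onz(m,f(319,330),.122)))
print('boss',onz(m,f(275,241),.082), [np.linalg.norm(onz(m,f(125,241),.082)-onz(m,f(427,241),.082))])
E
```

```text
[0.52888321 0.00168497 0.122     ] [0.56304184 0.02823049 0.122     ] 0.043260568190573494 [0.54596253 0.01495773 0.122     ] 37.85167024883233
width 0.012523507449539697
boss [0.54383702 0.01395624 0.082     ] [np.float64(0.046221505142166566)]
```

```bash
python3 go.py .546 .015 .112 128; python3 go.py .546 .015 .16 128
```

```text
shift [-0.0018 -0.0044  0.483 ] turn [-0.0004 -0.0007 -0.0329] yaw 122.08 q7 1.264 pos [0.5472 0.016  0.2569]
shift [-0.0015 -0.0046  0.323 ] turn [-0.0004 -0.0007 -0.0329] yaw 122.08 q7 1.264 pos [0.5472 0.016  0.2569]
```

{"method": "play_rows", "body": {
  "deltas": [
    [[-0.2,-0.002,-0.005,0.15,0,0,-0.033],[-0.2,-0.002,-0.005,0.28,0,0,-0.033],[-0.2,-0.002,-0.005,0.4,0,0,-0.033],[-0.2,-0.002,-0.005,0.46,0,0,-0.033],[-0.2,-0.002,-0.005,0.483,0,0,-0.033]]
  ],
  "force": 20
}}

```text
clock: 3.32
tool_pos: [0.5455, 0.0139, 0.1115]
eef_rot: [0.439, 0.899, -0.001, -0.002]
contact_force: [0.9, 1.3, 0.1]
opening: 0.603
```

```bash
python3 go.py .546 .015 .112 128; python3 - <<'E'
from h import *
s=get_state();print(s['moment'],s['contact_force'],s['q'].round(3))
cv2.imwrite('pics/w2.png',vision.snapshot('wrist')[:,:,::-1])
E
```

```text
shift [ 0.0018  0.0034 -0.0017] turn [-0.0008 -0.0007 -0.0004] yaw 127.92 q7 1.145 pos [0.5455 0.0139 0.1115]
[ 0.10950167 -0.11049974 -0.0256118 ] [0.89693476 1.32270996 0.14145778] [ 0.39   0.97  -0.902  1.897  1.046  0.844  1.145]
```

View pics/w2.png

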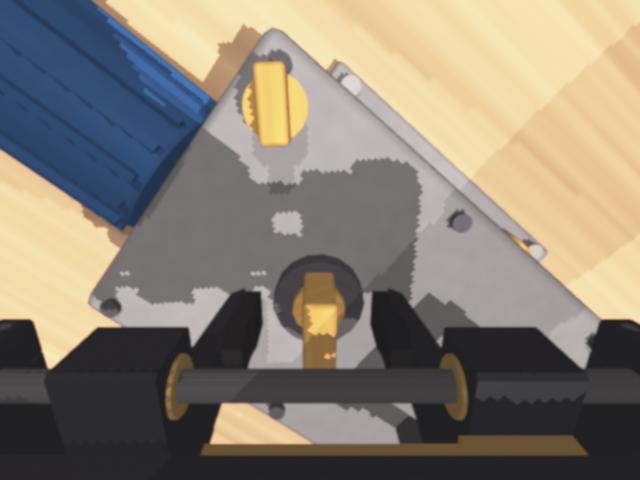

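```bash
python3 - <<'E'
from h import *
m=vision.camera_model('wrist');im=cv2.imread('pics/w2.png')
print(proj(m,[(.5455,.0139,.122),(.546,.015,.122),(.5455,.0139,.0925),(.5455,.0139,.082)]))
a=im[240:380,240:400];cv2.imwrite('pics/w2c.png',cv2.resize(a,None,fx=5,fy=5,interpolation=cv2.INTER_CUBIC))
E
```

```text
[[315.17922469 346.37277449]
 [316.56954986 348.62949583]
 [315.15940107 309.24951432]
 [315.15388217 298.91440106]]
```

View pics/w2c.png

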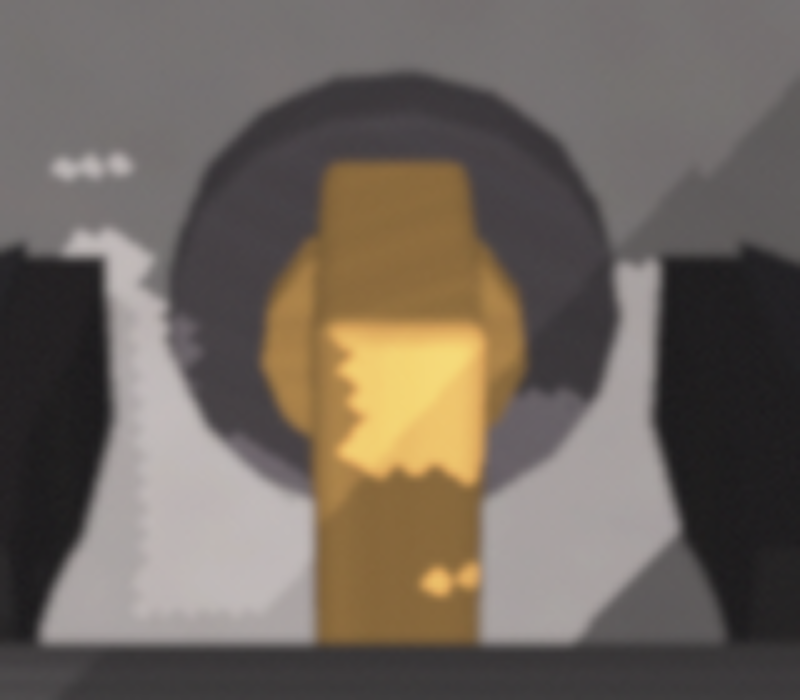

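```bash
python3 - <<'E'
from h import *
m=vision.camera_model('wrist');s=get_state();Rt=R.from_quat(s['eef_rot']).as_matrix()
f=lambda u,v:(240+(u-2)/5,240+(v-2)/5)
for n,q,z in [('wingfar mid',(406,325),.122),('boss ctr',(395,305),.082),('bossL',(172,300),.082),('bossR',(615,300),.082),('bosstop',(398,112),.082)]:
    p=onz(m,f(*q),z);print(n,p.round(4),'tool',(Rt.T@(p-s['tool_pos'])*1000).round(1))
E
```

```text
wingfar mid [0.5293 0.004  0.122 ] tool [  2.  -19.2 -10.5]
boss ctr [0.5452 0.0159 0.082 ] tool [ 1.5  0.7 29.4]
bossL [ 0.5588 -0.0026  0.082 ] tool [-21.4   0.1  29.4]
bossR [0.5308 0.0334 0.082 ] tool [24.2  0.2 29.5]
bosstop [0.5282 0.0029 0.082 ] tool [  1.8 -20.7  29.5]
```

{"method": "play_rows", "body": {
  "deltas": [
    [[-0.2,0.0047,0.007,0,0,0,0],[-0.2,0.0047,0.007,0,0,0,0]]
  ],
  "force": 20
}}

```text
clock: 3.62
tool_pos: [0.5472, 0.0171, 0.1125]
eef_rot: [0.439, 0.899, 0.0, -0.001]
contact_force: [1.0, -0.2, 0.5]
opening: 0.595
```

```bash
python3 go.py .5465 .016 .112 128; python3 - <<'E'
from h import *
s=get_state();print(s['moment'],s['contact_force'])
E
```

```text
shift [-0.0014 -0.004   0.0017] turn [-0.0001 -0.0005 -0.0003] yaw 127.94 q7 1.143 pos [0.5472 0.0171 0.1125]
[ 0.13477591 -0.10079817  0.00602007] [ 0.95464696 -0.16699111  0.47904354]
```

{"method": "play_rows", "body": {
  "deltas": [
    [[0.65,0,0,0,0,0,0],[0.75,0,0,0,0,0,0],[0.85,0,0,0,0,0,0]]
  ],
  "force": 12
}}

```text
clock: 4.0
tool_pos: [0.5472, 0.017, 0.1126]
eef_rot: [0.439, 0.899, 0.0, -0.001]
contact_force: [-0.0, 0.5, -0.5]
opening: 0.284
```

```bash
python3 - <<'E'
from h import *
s=get_state();print(s['moment'],s['contact_force'],s['tool_pos'],s['opening'])
E
```

```text
[ 0.12686695 -0.12068779 -0.03226739] [-0.02522192  0.49323633 -0.51890957] [0.54721713 0.0170329  0.11263126] 0.28433520910127824
```

{"method": "play_rows", "body": {
  "deltas": [
    [[1,0,0,0,0,0,0],[1,0,0,0,0,0,0],[1,0,0,0,0,0,0]]
  ],
  "force": 25
}}

```text
clock: 4.38
tool_pos: [0.5473, 0.0169, 0.1126]
eef_rot: [0.439, 0.899, 0.0, -0.001]
contact_force: [0.9, -0.5, 0.4]
opening: 0.156
```

```bash
cat > st.py <<'E'
from h import *
s=get_state();print('M',s['moment'].round(3),'F',s['contact_force'].round(2),s['tool_pos'].round(4),s['opening'].round(3),'q',s['q'].round(2),'t',s['clock']); Rt=R.from_quat(s['eef_rot']).as_matrix();print('yaw rad',np.arctan2(Rt[1,0],Rt[0,0]).round(4),'tilt',Rt[:2,2].round(4))
E
python3 st.py
```

```text
Traceback (most recent call last):
  File "st.py", line 2, in <module>
    s=get_state();print('M',s['moment'].round(3),'F',s['contact_force'].round(2),s['tool_pos'].round(4),s['opening'].round(3),'q',s['q'].round(2),'t',s['clock']); Rt=R.from_quat(s['eef_rot']).as_matrix();print('yaw rad',np.arctan2(Rt[1,0],Rt[0,0]).round(4),'tilt',Rt[:2,2].round(4))
                                                                                                        ^^^^^^^^^^^^^^^^^^
AttributeError: 'float' object has no attribute 'round'
```

```bash
sed -i "s/s\['opening'\].round(3)/s['opening']/" st.py; python3 st.py
```

```text
M [-0.018 -0.183 -0.055] F [ 0.87 -0.47  0.4 ] [0.5473 0.0169 0.1126] 0.1562454533670162 q [ 0.39  0.97 -0.9   1.89  1.04  0.85  1.14] t 4.375
yaw rad 2.2328 tilt [-0.0008  0.0007]
```

{"method": "play_rows", "body": {
  "deltas": [
    [[1,0,0,0,0,0,0],[1,0,0,0,0,0,0.03],[1,0,0,0,0,0,0.06],[1,0,0,0,0,0,0.09],[1,0,0,0,0,0,0.12]]
  ],
  "force": 52
}}

```text
clock: 5.0
tool_pos: [0.5472, 0.0172, 0.1126]
eef_rot: [0.601, 0.8, 0.0, -0.001]
contact_force: [-0.2, -0.4, 0.1]
opening: 0.158
```

```bash
python3 st.py
```

```text
M [ 0.146 -0.08   0.063] F [-0.25 -0.4   0.14] [0.5472 0.0172 0.1126] 0.15837535865965827 q [ 0.35  0.94 -0.83  1.9   0.99  0.79  0.8 ] t 5.0
yaw rad 1.8531 tilt [-0.001   0.0013]
```

{"method": "play_rows", "body": {
  "deltas": [
    [[1,0,0,0,0,0,0.025],[1,0,0,0,0,0,0.05],[1,0,0,0,0,0,0.075],[1,0,0,0,0,0,0.1],[1,0,0,0,0,0,0.1]]
  ]
}}

```text
clock: 5.62
tool_pos: [0.5471, 0.0176, 0.1127]
eef_rot: [0.718, 0.696, 0.0, -0.001]
contact_force: [0.4, 0.2, 0.0]
opening: 0.151
```

```bash
python3 st.py
```

```text
M [ 0.146 -0.178  0.029] F [0.35 0.21 0.02] [0.5471 0.0176 0.1127] 0.15091500669153393 q [ 0.32  0.92 -0.76  1.9   0.95  0.74  0.53] t 5.625
yaw rad 1.5403 tilt [-0.0009  0.0015]
```

{"method": "play_rows", "body": {
  "deltas": [
    [[1,0,0,0,0,0,0.02],[1,0,0,0,0,0,0.04],[1,0,0,0,0,0,0.06],[1,0,0,0,0,0,0.08]]
  ]
}}

```text
clock: 6.12
tool_pos: [0.5472, 0.0178, 0.1127]
eef_rot: [0.799, 0.601, 0.0, -0.001]
contact_force: [-0.5, 0.4, -0.4]
opening: 0.155
```

```bash
python3 st.py
```

```text
M [ 0.076 -0.237  0.227] F [-0.47  0.45 -0.39] [0.5472 0.0178 0.1127] 0.155231771022613 q [ 0.29  0.9  -0.7   1.9   0.9   0.7   0.32] t 6.125
yaw rad 1.2898 tilt [-0.0006  0.002 ]
```

{"method": "play_rows", "body": {
  "deltas": [
    [[1,0,0,0,0,0,0]]
  ]
}}

```text
clock: 6.25
tool_pos: [0.5472, 0.0179, 0.1127]
eef_rot: [0.798, 0.602, 0.0, -0.001]
contact_force: [0.7, -0.4, -0.1]
opening: 0.156
```

```bash
python3 st.py
```

```text
M [-0.049 -0.266  0.245] F [ 0.74 -0.35 -0.13] [0.5472 0.0179 0.1127] 0.15584389422190142 q [ 0.29  0.9  -0.7   1.9   0.9   0.7   0.32] t 6.25
yaw rad 1.2924 tilt [-0.0006  0.0017]
```

{"method": "play_rows", "body": {
  "deltas": [
    [[1,0,0,0,0,0,0]]
  ]
}}

```text
clock: 6.38
tool_pos: [0.5472, 0.0179, 0.1126]
eef_rot: [0.798, 0.603, 0.0, -0.001]
contact_force: [0.4, -0.7, 0.7]
opening: 0.153
```

```bash
python3 st.py
```

```text
M [-0.025 -0.185  0.212] F [ 0.4  -0.7   0.71] [0.5472 0.0179 0.1126] 0.15300959037937326 q [ 0.29  0.9  -0.7   1.9   0.9   0.7   0.32] t 6.375
yaw rad 1.2946 tilt [-0.0006  0.0016]
```

{"method": "play_rows", "body": {
  "deltas": [
    [[1,0,0,0,0,0,0.01],[1,0,0,0,0,0,0.02]]
  ]
}}

```text
clock: 6.62
tool_pos: [0.5472, 0.0179, 0.1126]
eef_rot: [0.817, 0.577, 0.0, -0.001]
contact_force: [1.5, 0.8, 0.7]
opening: 0.151
```

```bash
python3 st.py
```

```text
M [-0.022 -0.24   0.24 ] F [1.46 0.76 0.72] [0.5472 0.0179 0.1126] 0.1512542739607146 q [ 0.28  0.89 -0.69  1.9   0.89  0.69  0.27] t 6.625
yaw rad 1.2301 tilt [-0.0005  0.0019]
```

{"method": "play_rows", "body": {
  "deltas": [
    [[1,0,0,0,0,0,0.01],[1,0,0,0,0,0,0.02]]
  ]
}}

```text
clock: 6.88
tool_pos: [0.5472, 0.018, 0.1127]
eef_rot: [0.835, 0.55, 0.0, -0.001]
contact_force: [0.9, 1.4, -0.3]
opening: 0.153
```

```bash
python3 st.py
```

```text
M [-0.031 -0.239  0.345] F [ 0.92  1.41 -0.35] [0.5472 0.018  0.1127] 0.15269022214360475 q [ 0.27  0.89 -0.67  1.9   0.88  0.68  0.22] t 6.875
yaw rad 1.1655 tilt [-0.0004  0.0019]
```

{"method": "play_rows", "body": {
  "deltas": [
    [[1,0,0,0,0,0,0.01]]
  ]
}}

```text
clock: 7.0
tool_pos: [0.5472, 0.018, 0.1126]
eef_rot: [0.844, 0.536, 0.0, -0.001]
contact_force: [-0.4, 0.1, -0.2]
opening: 0.157
```

```bash
python3 st.py
```

```text
M [ 0.011 -0.275  0.268] F [-0.38  0.09 -0.2 ] [0.5472 0.018  0.1126] 0.15703900341786148 q [ 0.27  0.89 -0.66  1.9   0.87  0.67  0.19] t 7.0
yaw rad 1.132 tilt [-0.0004  0.0019]
```

{"method": "play_rows", "body": {
  "deltas": [
    [[1,0,0,0,0,0,0.01]]
  ]
}}

```text
clock: 7.12
tool_pos: [0.5473, 0.0181, 0.1126]
eef_rot: [0.853, 0.522, 0.0, -0.001]
contact_force: [0.3, -0.9, 0.7]
opening: 0.152
```

```bash
python3 st.py
```

```text
M [-0.03  -0.248  0.331] F [ 0.32 -0.89  0.68] [0.5473 0.0181 0.1126] 0.15231400298999215 q [ 0.26  0.89 -0.65  1.9   0.87  0.67  0.16] t 7.125
yaw rad 1.0985 tilt [-0.0003  0.002 ]
```

{"method": "play_rows", "body": {
  "deltas": [
    [[1,0,0,0,0,0,0.001]]
  ]
}}

```text
clock: 7.25
tool_pos: [0.5473, 0.0181, 0.1127]
eef_rot: [0.854, 0.52, 0.0, -0.001]
contact_force: [0.1, 0.1, -0.4]
opening: 0.151
```

```bash
python3 st.py
```

```text
M [-0.027 -0.242  0.37 ] F [ 0.13  0.12 -0.41] [0.5473 0.0181 0.1127] 0.15090977071703066 q [ 0.26  0.89 -0.65  1.9   0.86  0.66  0.16] t 7.25
yaw rad 1.0948 tilt [-0.0002  0.0018]
```

{"method": "play_rows", "body": {
  "deltas": [
    [[1,0,0,0,0,0,0.001]]
  ]
}}

```text
clock: 7.38
tool_pos: [0.5473, 0.018, 0.1126]
eef_rot: [0.855, 0.519, 0.0, -0.001]
contact_force: [-0.8, -1.2, 0.6]
opening: 0.152
```

```bash
python3 st.py
```

```text
M [-0.065 -0.194  0.322] F [-0.83 -1.17  0.58] [0.5473 0.018  0.1126] 0.1522135174527627 q [ 0.26  0.89 -0.65  1.9   0.86  0.66  0.16] t 7.375
yaw rad 1.0916 tilt [-0.0002  0.0017]
```

{"method": "play_rows", "body": {
  "deltas": [
    [[1,0,0,0,0,0,0.001]]
  ]
}}

```text
clock: 7.5
tool_pos: [0.5472, 0.0181, 0.1126]
eef_rot: [0.856, 0.518, 0.0, -0.001]
contact_force: [0.1, -0.6, -0.0]
opening: 0.154
```

```bash
python3 st.py
```

```text
M [ 0.009 -0.283  0.325] F [ 0.15 -0.59 -0.04] [0.5472 0.0181 0.1126] 0.15431401753064894 q [ 0.26  0.88 -0.65  1.9   0.86  0.66  0.15] t 7.5
yaw rad 1.0883 tilt [-0.0003  0.0018]
```

{"method": "play_rows", "body": {
  "deltas": [
    [[0.3,0,0,0,0,0,0],[-0.2,0,0,0,0,0,0],[-0.4,0,0,0,0,0,0]]
  ]
}}

```text
clock: 7.88
tool_pos: [0.5472, 0.018, 0.1126]
eef_rot: [0.856, 0.518, 0.0, -0.001]
contact_force: [-0.9, -0.3, -0.9]
opening: 0.47
```

{"method": "play_rows", "body": {
  "deltas": [
    [[-0.4,0,0,-0.05,0,0,0],[-0.4,0,0,-0.2,0,0,0],[-0.4,0,0,-0.4,0,0,0],[-0.4,0,0,-0.6,0,0,0],[-0.4,0,0,-0.82,0,0,0.03]]
  ]
}}

```text
clock: 8.5
tool_pos: [0.5466, 0.0177, 0.358]
eef_rot: [0.879, 0.476, 0.0, -0.001]
contact_force: [0.9, -0.4, -0.9]
opening: 0.697
```

```bash
python3 st.py;python3 - <<'E'
from h import *
cv2.imwrite('pics/w3.png',vision.snapshot('wrist')[:,:,::-1])
im=vision.snapshot('top')[:,:,::-1];cv2.imwrite('pics/t3.png',cv2.resize(im[165:265,225:385],None,fx=5,fy=5,interpolation=cv2.INTER_CUBIC))
E
python3 go.py .547 .27 .36 0
```

```text
M [-0.048 -0.203  0.03 ] F [ 0.89 -0.38 -0.9 ] [0.5466 0.0177 0.358 ] 0.6970986196986552 q [ 0.4   0.58 -0.88  1.64  0.48  1.15  0.39] t 8.5
yaw rad 0.9921 tilt [-0.0004  0.0027]
shift [ 0.6921 -0.4637  0.0138] turn [ 0.0006 -0.0046  0.316 ] yaw 56.88 q7 0.393 pos [0.55   0.0201 0.3629]
```

View pics/w3.png

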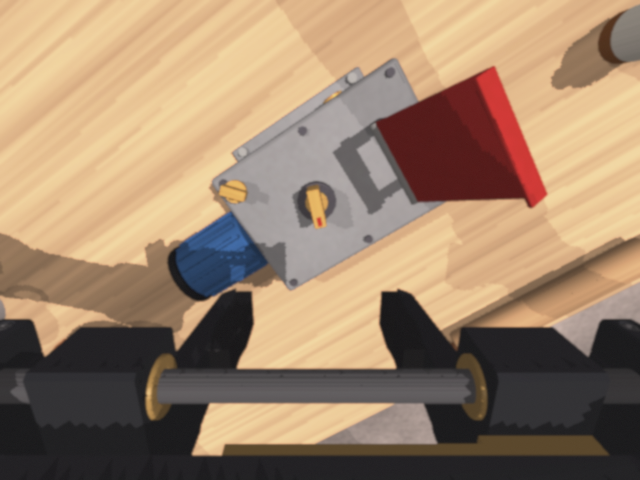

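{"method": "play_rows", "body": {
  "deltas": [
    [[1,0.15,-0.1,0,0,0,0.055],[1,0.3,-0.2,0,0,0,0.11],[1,0.45,-0.3,0,0,0,0.165],[1,0.6,-0.4,0,0,0,0.22],[1,0.69,-0.464,0,0,0,0.275]]
  ],
  "force": 15
}}

```text
clock: 9.22
tool_pos: [0.5449, 0.2729, 0.3643]
eef_rot: [0.998, 0.064, 0.006, -0.003]
contact_force: [0.5, -0.1, -0.1]
opening: 0.158
```

```bash
python3 st.py;python3 go.py .547 .24 .27 0
```

```text
M [-0.001 -0.088  0.024] F [ 0.5  -0.07 -0.07] [0.5449 0.2729 0.3643] 0.15830987847009279 q [-0.21  0.6  -0.6   1.47  0.36  1.17 -0.74] t 9.225
yaw rad 0.1274 tilt [0.012  0.0066]
shift [-0.0112  0.1113  0.3137] turn [-0.0019 -0.0039  0.0406] yaw 7.3 q7 -0.738 pos [0.5449 0.2729 0.3643]
```

{"method": "play_rows", "body": {
  "deltas": [
    [[1,0,0.02,0.1,0,0,0.03],[1,-0.01,0.05,0.2,-0.002,-0.004,0.04],[1,-0.01,0.08,0.28,-0.002,-0.004,0.04],[1,-0.011,0.1,0.313,-0.002,-0.004,0.04],[1,-0.011,0.111,0.313,-0.002,-0.004,0.04]]
  ]
}}

```text
clock: 9.85
tool_pos: [0.5468, 0.2397, 0.2701]
eef_rot: [1.0, 0.001, -0.001, 0.0]
contact_force: [-0.6, -0.5, 0.9]
opening: 0.001
```

```bash
python3 st.py;python3 go.py .547 .19 .27 0; python3 - <<'E'
from h import *
cv2.imwrite('pics/w4.png',vision.snapshot('wrist')[:,:,::-1])
im=vision.snapshot('side')[:,:,::-1];cv2.imwrite('pics/s4.png',cv2.resize(im[150:310,205:355],None,fx=4,fy=4,interpolation=cv2.INTER_CUBIC)[:600])
E
```

```text
M [-0.074 -0.088 -0.029] F [-0.59 -0.46  0.94] [0.5468 0.2397 0.2701] 0.001111785175368315 q [-0.19  0.68 -0.54  1.63  0.41  0.95 -0.86] t 9.85
yaw rad 0.0018 tilt [-0.001  -0.0006]
shift [0.0004 0.1657 0.0005] turn [0.0002 0.0003 0.0006] yaw 0.1 q7 -0.865 pos [0.5468 0.2397 0.2701]
```

View pics/w4.png

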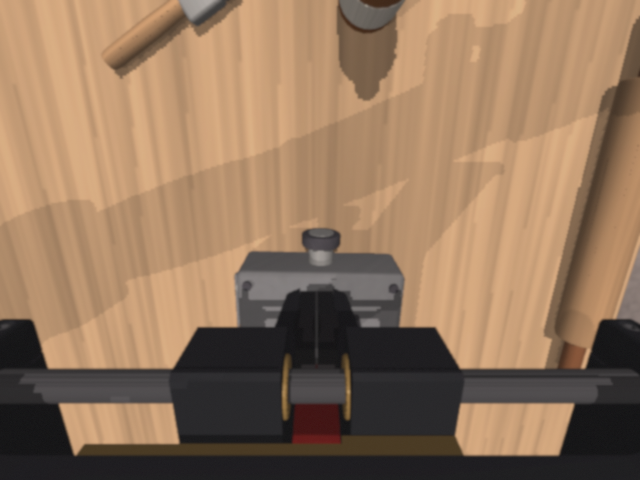

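View pics/s4.png

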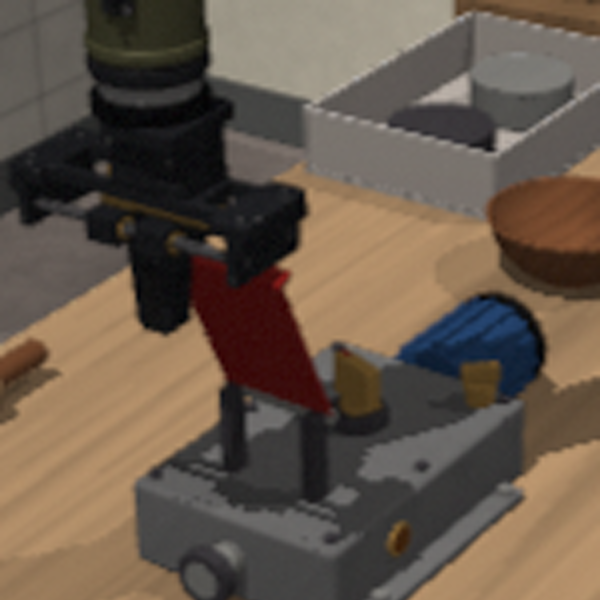

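{"method": "play_rows", "body": {
  "deltas": [
    [[1,0,0.04,0,0,0,0],[1,0,0.08,0,0,0,0],[1,0,0.12,0,0,0,0],[1,0,0.15,0,0,0,0],[1,0,0.18,0,0,0,0]]
  ]
}}

```text
clock: 10.58
tool_pos: [0.5476, 0.1855, 0.2712]
eef_rot: [1.0, 0.001, 0.001, -0.0]
contact_force: [0.0, 0.2, 0.1]
opening: 0.009
```

{"method": "play_rows", "body": {
  "deltas": [
    [[1,0,0.03,0,0,0,0],[1,0,0.06,0,0,0,0],[1,0,0.09,0,0,0,0],[1,0,0.12,0,0,0,0],[1,0,0.15,0,0,0,0]]
  ]
}}

```text
clock: 11.2
tool_pos: [0.5475, 0.1397, 0.2711]
eef_rot: [1.0, 0.001, 0.0, -0.0]
contact_force: [0.4, 1.6, 0.2]
opening: 0.004
```

```bash
python3 st.py; python3 - <<'E'
from h import *
im=vision.snapshot('side')[:,:,::-1];cv2.imwrite('pics/s5.png',cv2.resize(im[150:310,205:355],None,fx=4,fy=4,interpolation=cv2.INTER_CUBIC)[:600])
E
```

```text
M [ 0.158 -0.106 -0.026] F [0.36 1.6  0.24] [0.5475 0.1397 0.2711] 0.003684436268162736 q [-0.    0.63 -0.55  1.72  0.41  0.9  -0.73] t 11.2
yaw rad 0.001 tilt [0.001  0.0003]
```

View pics/s5.png

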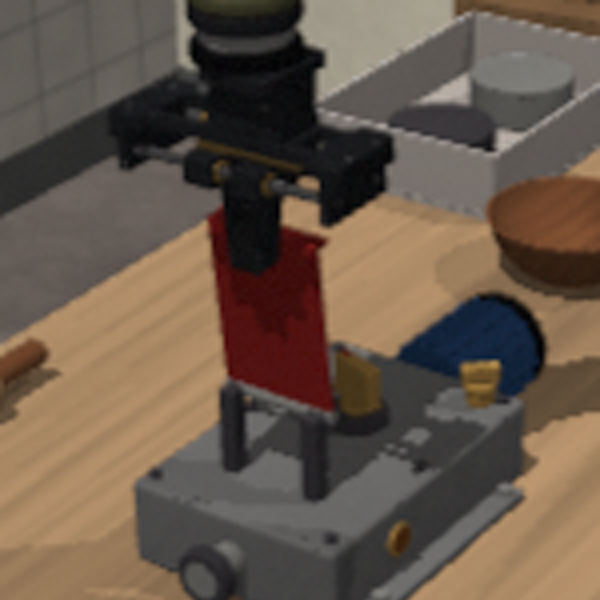

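{"method": "play_rows", "body": {
  "deltas": [
    [[1,0,0.033,0,0,0,0],[1,0,0.066,0,0,0,0],[1,0,0.1,0,0,0,0],[1,0,0.133,0.002,0,0,0],[1,0,0.163,0.004,0,0,0]]
  ]
}}

```text
clock: 11.88
tool_pos: [0.5476, 0.0882, 0.2697]
eef_rot: [1.0, -0.001, 0.0, 0.001]
contact_force: [-0.4, 1.0, -0.1]
opening: 0.006
```

```bash
python3 st.py; for a in ".077 .265" ".062 .258" ".049 .249" ".037 .239"; do python3 go.py .547 $a 0; done
```

```text
M [ 0.206 -0.116  0.032] F [-0.42  1.01 -0.11] [0.5476 0.0882 0.2697] 0.006241420245766358 q [ 0.09  0.62 -0.56  1.76  0.41  0.88 -0.65] t 11.875
yaw rad -0.0011 tilt [ 0.0004 -0.0016]
shift [-0.0019  0.0375  0.0157] turn [ 0.0005 -0.0001 -0.0003] yaw -0.06 q7 -0.652 pos [0.5476 0.0882 0.2697]
shift [-0.0019  0.0874  0.0391] turn [ 0.0005 -0.0001 -0.0003] yaw -0.06 q7 -0.652 pos [0.5476 0.0882 0.2697]
shift [-0.0018  0.1307  0.0692] turn [ 0.0005 -0.0001 -0.0003] yaw -0.06 q7 -0.652 pos [0.5476 0.0882 0.2697]
shift [-0.0018  0.1707  0.1026] turn [ 0.0005 -0.0001 -0.0003] yaw -0.06 q7 -0.652 pos [0.5476 0.0882 0.2697]
```

{"method": "play_rows", "body": {
  "deltas": [
    [[1,-0.001,0.037,0.015,0,0,0],[1,-0.002,0.065,0.027,0,0,0],[1,-0.002,0.087,0.039,0,0,0],[1,-0.002,0.13,0.069,0,0,0],[1,-0.002,0.17,0.102,0,0,0]]
  ]
}}

```text
clock: 12.5
tool_pos: [0.5468, 0.0363, 0.2384]
eef_rot: [1.0, -0.001, 0.0, 0.001]
contact_force: [0.9, 1.9, 1.5]
opening: 0.002
```

```bash
python3 st.py; for a in ".027 .228" ".018 .215" ".011 .201" ".005 .186"; do python3 go.py .547 $a 0; done;  python3 - <<'E'
from h import *
im=vision.snapshot('side')[:,:,::-1];cv2.imwrite('pics/s6.png',cv2.resize(im[150:310,205:355],None,fx=4,fy=4,interpolation=cv2.INTER_CUBIC)[:600])
E
```

```text
M [ 0.169 -0.123  0.02 ] F [0.91 1.87 1.48] [0.5468 0.0363 0.2384] 0.0016842729170975818 q [ 0.17  0.65 -0.54  1.81  0.45  0.8  -0.6 ] t 12.5
yaw rad -0.0011 tilt [ 0.0002 -0.0017]
shift [0.0006 0.0309 0.0347] turn [ 0.0005 -0.0001 -0.0004] yaw -0.06 q7 -0.599 pos [0.5468 0.0363 0.2384]
shift [0.0007 0.0608 0.0781] turn [ 0.0005 -0.0001 -0.0004] yaw -0.06 q7 -0.599 pos [0.5468 0.0363 0.2384]
shift [0.0007 0.0841 0.1248] turn [ 0.0005 -0.0001 -0.0004] yaw -0.06 q7 -0.599 pos [0.5468 0.0363 0.2384]
shift [0.0007 0.104  0.1749] turn [ 0.0005 -0.0001 -0.0004] yaw -0.06 q7 -0.599 pos [0.5468 0.0363 0.2384]
```

View pics/s6.png

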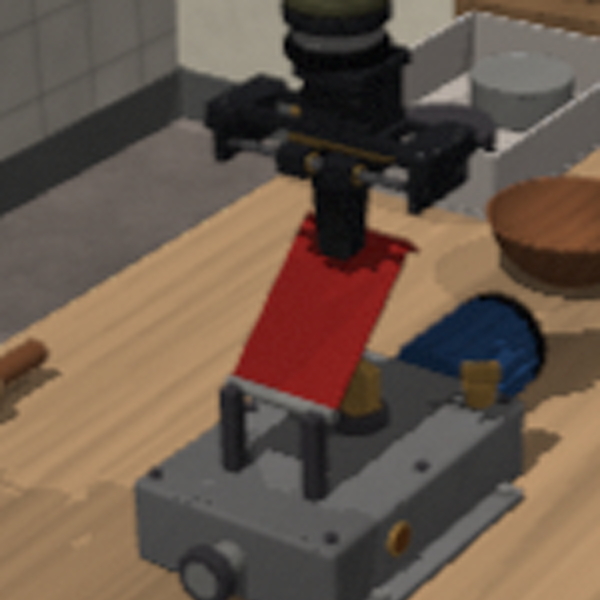

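Guard is following the fingertips nicely, at about 45°. Continuing along the arc.

{"method": "play_rows", "body": {
  "deltas": [
    [[1,0,0.03,0.035,0,0,0],[1,0,0.06,0.078,0,0,0],[1,0,0.073,0.1,0,0,0],[1,0,0.084,0.125,0,0,0],[1,0,0.096,0.15,0,0,0]]
  ]
}}

```text
clock: 13.18
tool_pos: [0.5458, 0.0048, 0.1917]
eef_rot: [1.0, -0.002, -0.001, 0.002]
contact_force: [-0.3, -0.4, 1.2]
opening: 0.007
```

```bash
python3 st.py; for a in ".004 .18" ".003 .17" ".003 .165" ".003 .16" ; do python3 go.py .547 $a 0; done
```

```text
M [ 0.033 -0.07   0.013] F [-0.3  -0.44  1.15] [0.5458 0.0048 0.1917] 0.007157701137955321 q [ 0.2   0.72 -0.5   1.86  0.51  0.7  -0.6 ] t 13.175
yaw rad -0.0031 tilt [-0.0026 -0.0039]
shift [0.0041 0.0025 0.0389] turn [ 0.0013  0.0008 -0.001 ] yaw -0.18 q7 -0.6 pos [0.5458 0.0048 0.1917]
shift [0.0042 0.0057 0.0722] turn [ 0.0013  0.0008 -0.001 ] yaw -0.18 q7 -0.6 pos [0.5458 0.0048 0.1917]
shift [0.0042 0.0056 0.0889] turn [ 0.0013  0.0008 -0.001 ] yaw -0.18 q7 -0.6 pos [0.5458 0.0048 0.1917]
shift [0.0043 0.0056 0.1055] turn [ 0.0013  0.0008 -0.001 ] yaw -0.18 q7 -0.6 pos [0.5458 0.0048 0.1917]
```

{"method": "play_rows", "body": {
  "deltas": [
    [[1,0.002,0.003,0.025,0.001,0,0],[1,0.004,0.004,0.045,0.001,0,0],[1,0.004,0.005,0.065,0.001,0,0],[1,0.004,0.005,0.08,0.001,0,0],[1,0.004,0.005,0.092,0.001,0,0]]
  ]
}}

```text
clock: 13.8
tool_pos: [0.547, 0.0033, 0.1638]
eef_rot: [1.0, -0.001, -0.001, 0.0]
contact_force: [-0.3, -0.4, -0.3]
opening: 0.006
```

```bash
python3 st.py
```

```text
M [-0.046 -0.039 -0.038] F [-0.26 -0.38 -0.28] [0.547  0.0033 0.1638] 0.0061411962093172005 q [ 0.19  0.76 -0.47  1.88  0.55  0.64 -0.62] t 13.8
yaw rad -0.003 tilt [-0.0025 -0.0007]
```

{"method": "play_rows", "body": {
  "deltas": [
    [[1,0,0,0.006,0,0,0],[1,0,0,0.012,0,0,0],[1,0,0,0.018,0,0,0],[1,0,0,0.022,0,0,0]]
  ]
}}

```text
clock: 14.3
tool_pos: [0.547, 0.0033, 0.1572]
eef_rot: [1.0, -0.001, -0.001, 0.0]
contact_force: [0.9, -0.3, 0.1]
opening: 0.006
```

```bash
python3 st.py; python3 - <<'E'
from h import *
im=vision.snapshot('side')[:,:,::-1];cv2.imwrite('pics/s7.png',cv2.resize(im[150:310,205:355],None,fx=4,fy=4,interpolation=cv2.INTER_CUBIC)[:600])
E
```

```text
M [-0.113 -0.083  0.008] F [ 0.85 -0.31  0.12] [0.547  0.0033 0.1572] 0.005991174481826646 q [ 0.18  0.77 -0.46  1.88  0.56  0.62 -0.63] t 14.3
yaw rad -0.003 tilt [-0.0024 -0.0008]
```

View pics/s7.png

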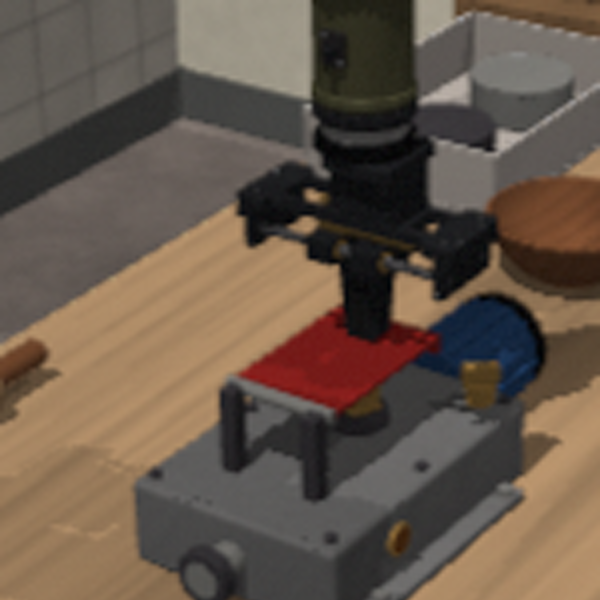

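{"method": "play_rows", "body": {
  "deltas": [
    [[1,0,0,0.003,0,0,0],[1,0,0,0.007,0,0,0]]
  ]
}}

```text
clock: 14.6
tool_pos: [0.547, 0.0033, 0.1558]
eef_rot: [1.0, -0.002, -0.001, 0.001]
contact_force: [-2.7, -1.9, 15.6]
opening: 0.003
```

{"method": "play_rows", "body": {
  "deltas": [
    [[1,0,0,0.003,0,0,0],[1,0,0,0.003,0,0,0]]
  ]
}}

```text
clock: 14.85
tool_pos: [0.547, 0.0033, 0.1558]
eef_rot: [1.0, -0.002, -0.001, 0.001]
contact_force: [-2.4, -0.6, 9.1]
opening: 0.007
```

{"method": "play_rows", "body": {
  "deltas": [
    [[1,0,0,0.003,0,0,0],[1,0,0,0.003,0,0,0]]
  ]
}}

```text
clock: 15.1
tool_pos: [0.547, 0.0033, 0.1559]
eef_rot: [1.0, -0.002, -0.0, 0.001]
contact_force: [-1.8, -0.7, 8.2]
opening: 0.006
```

{"method": "play_rows", "body": {
  "deltas": [
    [[1,0,0,-0.02,0,0,0],[1,0,0,-0.1,0,0,0],[1,0,0,-0.25,0,0,0],[1,0,0,-0.4,0,0,0],[1,0,0,-0.6,0,0,0]]
  ]
}}

```text
clock: 15.72
tool_pos: [0.5463, 0.0035, 0.3368]
eef_rot: [1.0, -0.001, -0.002, 0.001]
contact_force: [1.0, 0.2, -0.2]
opening: 0.004
```

{"method": "play_rows", "body": {
  "deltas": [
    [[1,0,0.15,0,0,0,0],[1,0,0.3,0,0,0,0],[1,0,0.45,0,0,0,0],[1,0,0.6,0,0,0,0],[1,0,0.7,0,0,0,0]]
  ]
}}

```text
clock: 16.35
tool_pos: [0.5452, -0.2092, 0.3371]
eef_rot: [1.0, -0.003, -0.002, 0.001]
contact_force: [0.3, 0.0, -0.3]
opening: 0.007
```

```bash
python3 st.py; python3 - <<'E'
from h import *
im=vision.snapshot('side')[:,:,::-1];cv2.imwrite('pics/s8.png',cv2.resize(im[180:310,205:355],None,fx=4,fy=4,interpolation=cv2.INTER_CUBIC)[:600])
im=vision.snapshot('top')[:,:,::-1];cv2.imwrite('pics/t8.png',im)
cv2.imwrite('pics/t8c.png',cv2.resize(im[165:265,225:385],None,fx=5,fy=5,interpolation=cv2.INTER_CUBIC))
E
```

```text
M [-0.021 -0.079 -0.003] F [ 0.26  0.01 -0.32] [ 0.5452 -0.2092  0.3371] 0.006585058141062907 q [ 0.63  0.6  -0.6   1.57  0.37  1.09 -0.07] t 16.35
yaw rad -0.0053 tilt [-0.0038 -0.0028]
```

View pics/s8.png

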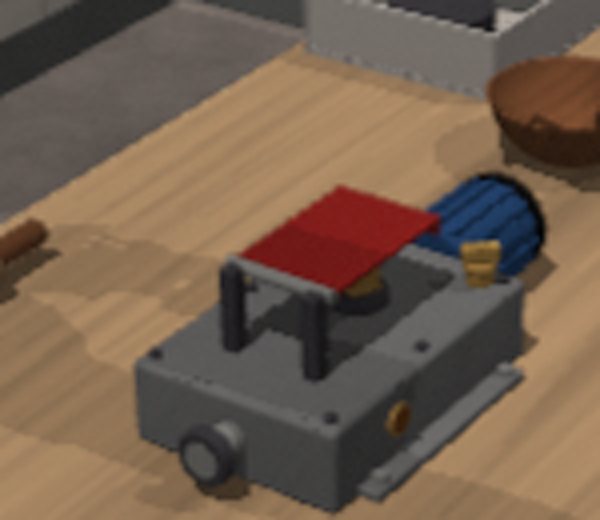

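View pics/t8.png

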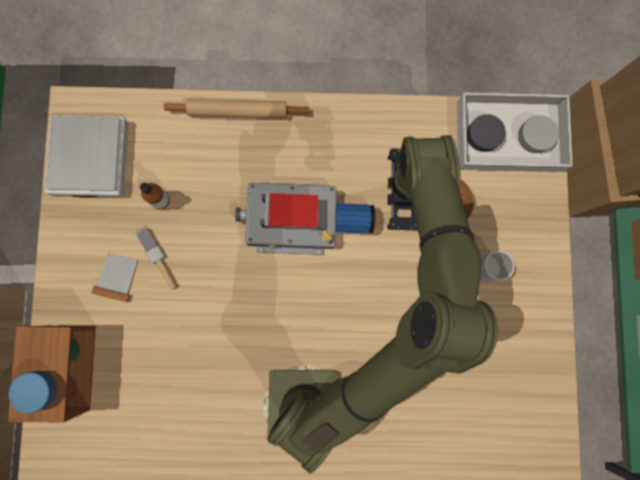

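View pics/t8c.png

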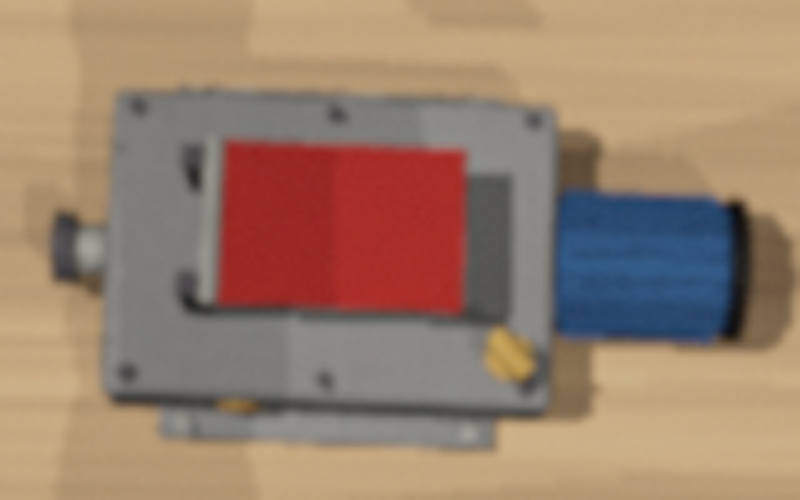

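```bash
python3 - <<'E'
from h import *
m=vision.camera_model('top');ms=vision.camera_model('side')
c=lambda u,v:(225+(u-2)/5,165+(v-2)/5); d=lambda u,v:(205+(u-1.5)/4,180+(v-1.5)/4)
for a,b in [((466,150),(340,186)),((464,312),(440,222)),((222,141),(240,262)),((217,303),(332,297))]: print(tri(m,c(*a),ms,d(*b)))
r.finish_job()
E
```

```text
(array([ 0.59182661, -0.02887947,  0.13439243]), np.float64(0.00107614713640255))
(array([ 0.50166436, -0.02919377,  0.12900066]), np.float64(0.0007283015279541575))
(array([0.59200142, 0.10534584, 0.13237917]), np.float64(0.006682557847717788))
(array([0.50490167, 0.10792362, 0.13050721]), np.float64(0.0018714147955658914))
the job is handed in; nothing more can be done
```

The plug is snug, the guard is shut over it, and the job was handed in at about 16.5 s of the 72 s allowed.

- **Plug:** I gripped the wing at 52 N and turned it clockwise about 1.14 rad. The taper bit somewhere between 0.69 and 0.94 rad. I stopped with the moment reading 0.32 to 0.37 N m, averaging about 0.33, which is inside the 0.25 to 0.38 band and below the 0.46 crack limit. Single readings are noisy by about ±0.03 N m, and one near the end read 0.27. I then opened the gripper, and as I lifted clear the wing still stood at the turned angle.
- **Guard:** I pushed it over with closed fingertips using about 1 to 2 N, and came down on the stop slowly. The peak force read there was 15.6 N. The stop was at the expected height: tool at 0.156 m against 0.155 m expected.
- **Guard level:** After I backed off, all four corners measured 129 to 134 mm above the bench, so it is level to within the camera error. One hinge corner was a poor match between the two views, about 7 mm apart.
- **Surroundings:** The robot is touching nothing. In the final pictures the other things looked unmoved, except that the arm hid the wrench and most of the bowl from the top camera. The arm's path stayed well above both.

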